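# Scrap a failed drive cap through the tipping reject box

## Task

The chrome drive cap with the red sticker has failed inspection. Set it down in the tipping bucket of the red reject box and let go, then push the bucket's black bar over, past the latch and right to its stop under the clear hood, so that the cap drops into the box. Then let the bucket swing back home until it is latched again, leaving the good caps, the bottle and the blue bin where they stand.

Things in the scene. Friction and masses are not known exactly. Their poses are not given: they have to be found in the camera images.
- cap_red: the failed cap: chrome drive cover cap with a red disc (34 mm) on top; standing upright, 43 mm high, 0.16 kg or so; a flange 78 mm across and 6 to 8 mm high at the foot, above it a solid round body 60 mm across to be gripped. Origin: centre of its underside, z up
- cap_green1: good cap, the same shape with a green disc; leave it alone. Origin: centre of its underside
- cap_green2: good cap, the same shape with a green disc; leave it alone. Origin: centre of its underside
- mat: grey inspection mat, fixed, 340 (x) x 110 (y) x 4 mm, on which the three caps stand in a row along its x, 110 mm apart. Origin: centre of its underside
- reject_box: red open-topped sheet-steel reject box, fixed to the bench, 300 (x) x 200 (y) x 125 mm high, walls and floor 4 mm. Origin: centre of its underside; x is the way the bucket tips (away from the robot). The bucket hangs over its near half, a clear hood stands over its far half; a latch housing sticks out 15 mm at its +y side
- pivot (a point): centre of the bucket's pivot axis (the axis is the box's y), at x = -45 mm, 190 mm above the bench; fixed to the box, same axes as the box
- bucket_in (a point): where the cap goes: centre of the bucket's inner floor (turns with the bucket; x towards the spout, z up when home). Aluminium bucket, floor 110 (x) x 144 (y) mm inside, walls 3 mm thick, 57 mm high, but at +x a spout 95 mm long rising at 35 degrees. Home, the floor is 168 mm above the bench, 22 mm below the pivot, and this point 25 mm behind (-x of) the pivot
- push_bar (a point): middle of the bucket's black push bar, 12 mm thick, 160 mm long along y, on two arms above the bucket's rear wall; turns with the bucket. Home, it is 95 mm behind (-x) and 90 mm above the pivot (131 mm from it). Pushed forward it swings over the top and down under the hood, to 83 mm ahead and 101 mm above the pivot at the stop
- bucket (a joint): tip angle in rad, 0 home (level, latched), growing as the bar goes forward, stop at 1.5. A sprung roller latch holds it (about 7 N at the bar to pass, within the first 0.15); then a spring pushes back with 3 to 5 N at the bar, damped; let go, it returns and latches by itself in a second or two. The cap slides out at 1.1 to 1.3
- bottle: closed plastic bottle with blue label and cap, 64 mm across, 200 mm high; bystander. Origin: centre of its underside
- blue_bin: small blue open bin with black parts, 160 x 100 x 75 mm; bystander. Origin: centre of its underside
- hood_edge (a point): middle of the front edge of the clear plastic hood: a level plate 200 mm wide (y), 4 mm thick, from here 140 mm back (+x), underside 347 mm above the bench, on two posts at the box's far corners with a clear back. It is 57 mm ahead of the pivot, so the end of the bar's swing lies beneath it

How it is judged:
By the outcome, as a careful person would: the job done as asked, in the order asked, and still so for the second after the job is handed in, with the robot touching nothing.
It also fails if it takes over 59 s, if anything falls off the work surface, if the arm or the gripper's body presses on something with over 40 N, if the wrist force passes 120 N, or if a joint passes its speed limit or range.

## Robot

A 6-joint arm with a two-finger parallel gripper is mounted at the origin on the work surface. World frame = base frame: x ahead of the robot, y to its left, z up, the work surface at z = 0. Lengths are in m, angles in rad, forces in N, time in s.
With the tool pointing down it reaches from about 0.35 to 0.85 m from the base axis. Payload 8.1 kg.
Tool frame: the origin (TCP) lies on the centre line of the jaws, within the pads' length; the fingertips stand 17 mm ahead of it and the grasp point (between the pads) lies 2 mm behind it; z points along the fingers, y is the line along which they close (so a half turn about z gives the same grasp; the last joint's range is limited). The gripper opens to 93 mm and grips with 3 to 60 N. Pads are 15 mm wide; open, the fingers measure 128 mm over their backs; the gripper's body (75 mm by 188 mm) begins 65 mm behind the grasp point.
Start: joints at [-1.303, 0.13, 1.488, -0, 1.523, -0.085], TCP at [0.207, -0.563, 0.236] pointing down, gripper open.
Joint ranges: [-2.96, 2.96], [-0.89, 2.26], [0.02, 2.5], [-1.34, 4.48], [0, 2.73], [-2.66, 2.66]. Speed limits (rad/s): [2.39, 2.39, 2.79, 3.14, 3.14, 3.14].

## Interface

Orientations are given as a rotation vector (axis times angle).
In Python, from plant import status, eyes, robot gives the robot as it stands. The module is installed in compiled form; this text tells all that it offers.
- The arm moves only by the tool servo_tool, never from a script. Its argument "plan" is text: rows parted by semicolons, each of 4 numbers parted by spaces: the shift along the tool's x, y, z in m, then the turn about the tool's z in degrees. A call has 1 to 12 rows; each row is the pose to reach, as a shift and turn from the pose commanded when the call began, along the tool's axes at that moment; what a row does not reach only later rows make up. A row lasts 1/12 s, in which the tool goes at most 41.7 mm and 7.16 degrees, less where a joint would pass 70% of its speed; a pose out of reach is approached as far as the arm can. A call with a gripper value outside its range is refused whole. "grip" is the closure, from -1 (fully open) to 1 (shut), set as the call begins (left out, the last holds). The fingers move at their own pace and stop on an object; "grip_force" is the grip in N (left out, the last holds). Time passes only in rows, so rows that repeat a pose let the fingers close. It gives the time, the measured TCP pose, the force, the opening and the grip force at its end, in the units of the state.
- status.read_state(): the state, without advancing time (a new reading comes with each control period).
- eyes.read_camera(name): name is "side" or "top" or "wrist"; returns a dict with "image" (420x560x3 uint8, blue, green, red), "fovy" (degrees; the focal length in pixels is half the picture's height over the tangent of half this angle, whatever the lens; pixels are square), "cx", "cy" (the principal point, pixels), "world_from_camera" (4x4, takes a point from camera to world coordinates); the wrist camera has in their place "hand_eye" (4x4, takes a point from camera to tool coordinates, whose origin is the TCP and whose axes are the flange's). Camera axes: x right, y down, z forward; pixel columns grow to the right and rows downward; lengths in m; the calibration is good to about 2 mm. A picture is of the moment at which its call begins: read the wrist's pose just before it. There is no depth.
- robot.close_job(): hands the job in; it is judged then, once.
The state is a dict: "t": time; "q": joint angles; "dq": joint speeds; "joint_torque": joint torques, N m; "tool_pos": TCP position; "orientation": TCP orientation; "force": force on the tool from outside, world axes, zero at the start; "wrist_torque": the same for the moment, N m; "opening": finger opening in m; "gripper_force": force on a finger pad.
Only numpy, scipy, OpenCV 4.12 (cv2) and the standard library are available. Lean on these libraries where they do the work, as an engineer would, in place of code of your own. Each camera call takes 0.05 s, during which the arm holds its last target. There are 200 camera calls.

## Working session

There is one attempt and no reset: what is moved stays moved. The work goes in short steps, Python scripts to look and compute and a tool call to move; the robot and the scene stay as the last step left them, time stands still between calls to the robot, and variables do not carry over. Pictures are saved under pics/ and viewed, at most 10 in all, crops included, and the job is handed in when it is done.

Besides the shell and the picture viewer there is one more tool, called as name(argument=value, ...) on one line, values as JSON. servo_tool: Moves the arm, as the interface text tells. Its arguments: {"type":"object","properties":{"plan":{"type":"string"},"grip":{"type":"number"},"grip_force":{"type":"number"}},"required":["plan"]}

```bash
mkdir -p pics; python3 - <<'E'
from plant import status, eyes, robot
import cv2, numpy as np, pickle
s=status.read_state(); print({k:np.round(v,3).tolist() for k,v in s.items()})
d={}
for n in ("side","top"):
    c=eyes.read_camera(n); d[n]=c; cv2.imwrite(f"pics/{n}0.png",c["image"])
    print(n,c["fovy"],c["cx"],c["cy"],np.round(c["world_from_camera"],3).tolist())
pickle.dump(d,open("c0.pkl","wb"))
E
```

```text
{'t': 0.0, 'q': [-1.303, 0.131, 1.489, 0.0, 1.523, -0.085], 'dq': [-0.001, 0.001, -0.001, 0.0, -0.001, -0.002], 'joint_torque': [-0.002, -55.984, -49.176, 0.076, 0.035, -0.0], 'tool_pos': [0.207, -0.563, 0.235], 'orientation': [-3.091, -0.551, 0.0], 'force': [-0.094, -0.005, 0.579], 'wrist_torque': [-0.004, 0.032, 0.011], 'gripper_force': 0.0, 'opening': 0.093}
side 44.851196992347255 289.2837105144516 211.00930539550777 [[0.955, -0.22, 0.201, 0.258], [-0.298, -0.71, 0.638, -1.063], [0.003, -0.669, -0.744, 1.371], [0.0, 0.0, 0.0, 1.0]]
top 54.21104254438743 276.3900173786017 202.50311257748635 [[-0.003, -0.989, 0.145, 0.394], [-1.0, 0.004, 0.005, -0.108], [-0.005, -0.145, -0.989, 1.343], [0.0, 0.0, 0.0, 1.0]]
```

View pics/top0.png

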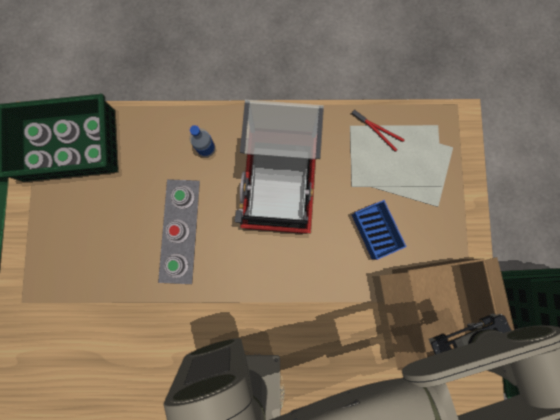

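View pics/side0.png

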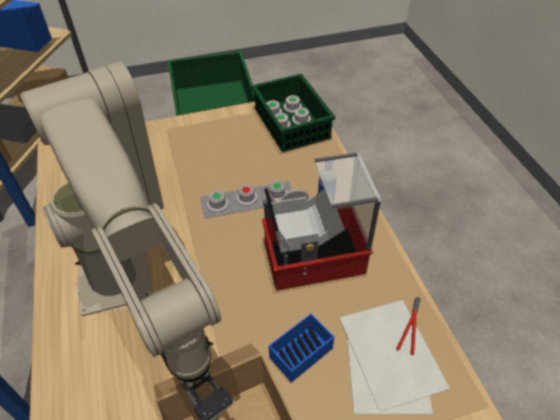

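Top view: red cap at about (175,231), green caps at (181,196) and (176,265), box at x 241–320, y 102–232 with its near wall at row 231. I'll measure the disc in both views and enlarge the box.

```bash
cat > h.py <<'E'
import numpy as np, cv2
def ray(c,u,v):
    f=c["image"].shape[0]/2/np.tan(np.radians(c["fovy"])/2); T=np.array(c["world_from_camera"])
    d=T[:3,:3]@np.array([(u-c["cx"])/f,(v-c["cy"])/f,1]); return T[:3,3],d
def atz(c,u,v,z):
    o,d=ray(c,u,v); return o+d*(z-o[2])/d[2]
def tri(a,b):
    A=[];B=[]
    for o,d in (a,b):
        d=d/np.linalg.norm(d);P=np.eye(3)-np.outer(d,d);A.append(P);B.append(P@o)
    x=np.linalg.lstsq(np.vstack(A),np.hstack(B),rcond=None)[0]
    return x,[np.linalg.norm(P@x-b) for P,b in zip(A,B)]
def proj(c,p):
    f=c["image"].shape[0]/2/np.tan(np.radians(c["fovy"])/2); T=np.linalg.inv(np.array(c["world_from_camera"]))
    q=T[:3,:3]@np.asarray(p)+T[:3,3]; return np.array([q[0]/q[2]*f+c["cx"],q[1]/q[2]*f+c["cy"]])
def blobs(im,hue,win):
    x0,y0,x1,y1=win; h=cv2.cvtColor(im[y0:y1,x0:x1],cv2.COLOR_BGR2HSV).astype(int)
    m=((abs((h[...,0]-hue+90)%180-90)<14)&(h[...,1]>110)&(h[...,2]>60)).astype(np.uint8)
    n,l,s,ce=cv2.connectedComponentsWithStats(m)
    return [(s[i,4],ce[i]+[x0,y0]) for i in range(1,n) if s[i,4]>8]
E
python3 - <<'E'
from h import *; import pickle
d=pickle.load(open("c0.pkl","rb")); t,s=d["top"],d["side"]
T=blobs(t["image"],0,(155,175,205,290)),blobs(t["image"],65,(155,175,205,290))
S=blobs(s["image"],0,(200,175,292,215)),blobs(s["image"],65,(200,175,292,215))
print(T,S)
for B in T:
    for a,p in B: print(a,atz(t,*p,.047).round(4))
for B in S:
    for a,p in B: print(a,atz(s,*p,.047).round(4))
print(tri(ray(t,*T[0][0][1]),ray(s,*S[0][0][1])))
for n,(x0,y0,x1,y1),k in (("top",(225,90,335,245),4),("side",(245,140,385,295),4)):
    im=cv2.resize(d[n]["image"][y0:y1,x0:x1],None,fx=3.8,fy=3.8,interpolation=cv2.INTER_CUBIC)
    d[n+'c']=im
h=max(d['topc'].shape[0],d['sidec'].shape[0])
z=lambda i:cv2.copyMakeBorder(i,0,h-i.shape[0],0,0,cv2.BORDER_CONSTANT)
im=np.hstack([z(d['topc']),z(d['sidec'])]);print(im.shape,d['topc'].shape); cv2.imwrite("pics/crop.png",im[:600,:])
E
```

```text
([(np.int32(75), array([173.68      , 230.01333333]))], [(np.int32(56), array([179.28571429, 194.83928571])), (np.int32(59), array([172.52542373, 265.06779661]))]) ([(np.int32(39), array([245.58974359, 189.33333333]))], [(np.int32(22), array([276.5       , 185.36363636])), (np.int32(25), array([215.88, 195.56]))])
75 [0.4972 0.2238 0.047 ]
56 [0.61   0.2095 0.047 ]
59 [0.3875 0.2238 0.047 ]
39 [0.4966 0.221  0.047 ]
22 [0.6098 0.2073 0.047 ]
25 [0.387  0.2221 0.047 ]
(array([0.49745086, 0.22482552, 0.0430158 ]), [np.float64(0.00010361558356121953), np.float64(0.00010361558356132862)])
(589, 950, 3) (589, 418, 3)
```

```bash
python3 -c "
import cv2;i=cv2.imread('pics/crop.png');s=800/i.shape[1];print(i.shape);cv2.imwrite('pics/crop2.png',i[:, :800] if i.shape[1]<=800 else cv2.resize(i,(800,int(i.shape[0]*s))))"
```

```text
(589, 950, 3)
```

View pics/crop2.png

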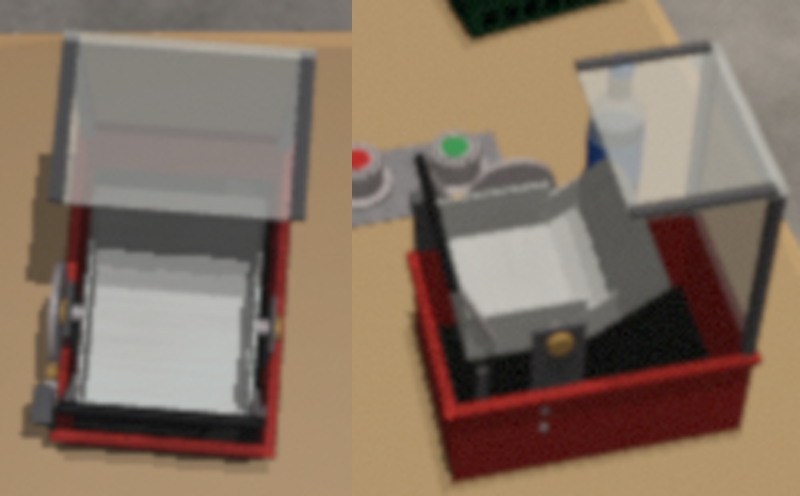

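The crop shows the bucket home. The bar runs along the near side (top-crop 78,405 to 265,412), and the hood front edge goes from (52,200) to (303,217). I'll fit the box pose to these points.

```bash
python3 - <<'E'
from h import *; import pickle
from scipy.optimize import least_squares
d=pickle.load(open("c0.pkl","rb")); t,s=d["top"],d["side"]
P=[("top",(52,200),(12,100,351)),("top",(303,217),(12,-100,351)),("top",(52,438),(-150,100,125)),("top",(272,455),(-150,-100,125)),
("top",(80,313),(-45,76,190)),("top",(262,326),(-45,-76,190)),("top",(78,405),(-140,80,286)),("top",(265,412),(-140,-80,286)),
("top",(67,35),(152,100,351)),("top",(314,52),(152,-100,351)),
("side",(577,65),(12,100,349)),("side",(633,212),(12,-100,349)),("side",(785,190),(152,-100,349)),("side",(755,358),(150,-100,125)),("side",(452,412),(-150,-100,125)),("side",(412,257),(-150,100,125)),("side",(420,157),(-140,80,280)),("side",(485,345),(-140,-80,280))]
def W(p,l):
    c,s_=np.cos(p[2]),np.sin(p[2]); l=np.array(l)/1e3
    return [p[0]+c*l[0]-s_*l[1],p[1]+s_*l[0]+c*l[1],l[2]]
def res(p,raw=False):
    r=[]
    for n,(u,v),l in P:
        o=(225,90) if n=="top" else (245-352/3.2,140)
        r.append(proj(d[n],W(p,l))-np.array([u/3.2+o[0],v/3.2+o[1]]))
    return np.array(r) if raw else np.ravel(r)
f=least_squares(res,[.5,-.1,0],loss='soft_l1'); print(f.x, np.degrees(f.x[2])); print(res(f.x,1).round(1).tolist())
for n,l in (("piv",(-45,0,190)),("bin",(-70,0,168)),("bar",(-140,0,280)),("barend",(38,0,291)),("hood",(12,0,347))): print(n,np.round(W(f.x,l),4))
# bystanders
print("bin",atz(t,378,230,.07),"bottle",atz(t,195,131,.2))
E
```

```text
[ 0.64546864 -0.11383338 -0.07019972] -4.0221474304209375
[[-0.5, 0.4], [1.4, 0.2], [2.1, -1.1], [0.5, -2.0], [2.7, -0.1], [-1.0, -0.7], [-3.3, 0.3], [-0.1, 2.2], [-0.8, -1.5], [0.8, -2.0], [-1.7, 0.1], [0.1, 2.8], [1.4, 1.1], [0.1, -1.6], [-0.3, -0.3], [-0.9, -1.0], [-0.7, 0.7], [-9.6, -18.2]]
piv [ 0.6006 -0.1107  0.19  ]
bin [ 0.5756 -0.1089  0.168 ]
bar [ 0.5058 -0.104   0.28  ]
barend [ 0.6834 -0.1165  0.291 ]
hood [ 0.6574 -0.1147  0.347 ]
bin [ 0.49300034 -0.41668514  0.07      ] bottle [0.77152498 0.13231361 0.2       ]
```

Cap at (0.497, 0.2235), bucket floor centre at about (0.576, -0.109), box yaw about -4°. I'll start by rising and swinging over towards the cap.

servo_tool(plan="0 0 -0.03 0; 0 0 -0.065 0; 0.02 -0.025 -0.095 2; 0.045 -0.05 -0.11 5; 0.07 -0.08 -0.11 8; 0.095 -0.11 -0.11 11; 0.12 -0.14 -0.11 14; 0.145 -0.17 -0.11 17; 0.17 -0.20 -0.11 20; 0.195 -0.23 -0.11 22; 0.22 -0.26 -0.11 24; 0.245 -0.29 -0.11 24", grip=-1, grip_force=25)

```text
t: 1.1
tool_pos: [0.337, -0.2044, 0.3453]
orientation: [-3.14, 0.108, 0.0]
force: [0.5, -0.0, -0.7]
opening: 0.093
gripper_force: 0.0
```

```bash
cat > go.py <<'E'
import sys; from plant import status; import numpy as np
from scipy.spatial.transform import Rotation as R
def go(tgt,yaw=-4.0,p0=None):
    s=status.read_state(); r=R.from_rotvec(s["orientation"]).as_matrix(); p=np.array(s["tool_pos"])
    y=np.degrees(np.arctan2(r[1,0],r[0,0]))
    print("t",round(float(s["t"]),2),"p",p.round(4),"yaw",round(y,2),"tilt",np.round(r[:,2],3),"F",np.round(s["force"],1),"open",round(float(s["opening"]),4),"gf",round(float(s["gripper_force"]),1),"-> shift",(r.T@(np.array(tgt)-p)).round(4),"turn",round(y-yaw,2))
if __name__=="__main__": go([float(a) for a in sys.argv[1:4]],float(sys.argv[4]) if len(sys.argv)>4 else -4.0)
E
python3 go.py 0.497 0.2235 0.2
```

```text
t 1.1 p [ 0.337  -0.2044  0.3453] yaw -3.95 tilt [-0.  0. -1.] F [ 0.5 -0.  -0.7] open 0.093 gf 0.0 -> shift [ 0.1302 -0.4379  0.1454] turn 0.05
```

servo_tool(plan="0.01 -0.035 0 0; 0.02 -0.073 0 0; 0.032 -0.11 0.01 0; 0.043 -0.147 0.02 0; 0.054 -0.184 0.035 0; 0.065 -0.22 0.05 0; 0.076 -0.257 0.065 0; 0.087 -0.294 0.08 0; 0.098 -0.33 0.095 0; 0.109 -0.367 0.11 0; 0.12 -0.403 0.12 0; 0.13 -0.438 0.13 0")

```text
t: 2.1
tool_pos: [0.4954, 0.2242, 0.2141]
orientation: [3.139, -0.103, -0.002]
force: [0.8, -1.0, 0.1]
opening: 0.0927
gripper_force: 0.0
```

```bash
python3 - <<'E'
from plant import status, eyes
from scipy.spatial.transform import Rotation as R
import time
from h import *
from go import go
c=eyes.read_camera("side")  # lets the arm settle
s=status.read_state(); c=eyes.read_camera("wrist"); im=c["image"]; cv2.imwrite("pics/w1.png",im)
T=np.eye(4);T[:3,:3]=R.from_rotvec(s["orientation"]).as_matrix();T[:3,3]=s["tool_pos"]
c["world_from_camera"]=T@np.array(c["hand_eye"])
print(c["fovy"],np.round(c["hand_eye"],3).tolist())
for h in (0,65):
  for a,p in blobs(im,h,(0,0,560,420)):
    if a>150: print(h,a,p.round(1),atz(c,*p,.047).round(4))
go([.497,.2235,.032])
E
```

```text
64.69845563117431 [[-0.0, -0.971, -0.24, 0.066], [1.0, -0.0, 0.002, -0.001], [-0.002, -0.24, 0.971, -0.149], [0.0, 0.0, 0.0, 1.0]]
0 9958 [529.3 101.2] [ 0.5736 -0.0011  0.047 ]
0 897 [283.5 201.7] [0.496  0.2241 0.047 ]
65 1039 [291.7  74.7] [0.6092 0.2101 0.047 ]
t 2.2 p [0.4945 0.2259 0.2115] yaw -3.56 tilt [-0.006 -0.001 -1.   ] F [-1.5 -1.  -1.4] open 0.0927 gf 0.0 -> shift [0.0037 0.0021 0.1795] turn 0.44
```

View pics/w1.png

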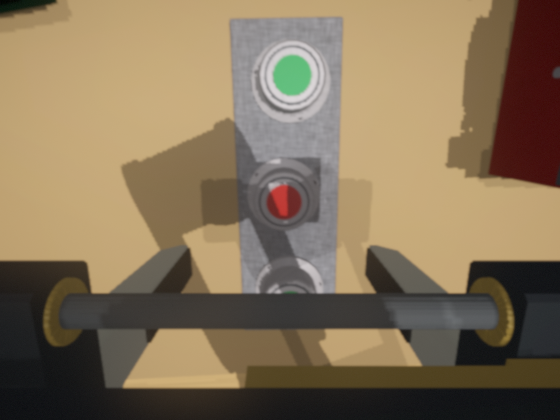

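Red cap at (283,202) in the wrist picture, i.e. at (0.496, 0.224), centred between the fingers. I'll descend partway and recheck.

servo_tool(plan="0.001 0.001 0.02 0; 0.001 0.001 0.05 0; 0.001 0.001 0.08 0; 0.001 0.001 0.105 0; 0.001 0.001 0.12 0; 0.001 0.001 0.12 0; 0.001 0.001 0.12 0; 0.001 0.001 0.12 0")

```text
t: 2.87
tool_pos: [0.4975, 0.2211, 0.0971]
orientation: [-3.139, 0.104, -0.003]
force: [0.5, -0.3, -0.7]
opening: 0.093
gripper_force: 0.0
```

```bash
python3 go.py 0.4965 0.2238 0.033
```

```text
t 2.87 p [0.4975 0.2211 0.0971] yaw -3.8 tilt [ 0.002  0.001 -1.   ] F [ 0.5 -0.3 -0.7] open 0.093 gf 0.0 -> shift [-0.0012 -0.0026  0.0641] turn 0.2
```

servo_tool(plan="-0.001 -0.0025 0.015 0; -0.001 -0.0025 0.035 0; -0.001 -0.0025 0.05 0; -0.001 -0.0025 0.06 0; -0.001 -0.0025 0.063 0; -0.001 -0.0025 0.063 0; -0.001 -0.0025 0.063 0")

```text
t: 3.45
tool_pos: [0.4967, 0.224, 0.034]
orientation: [-3.139, 0.104, -0.003]
force: [0.1, -0.6, 0.6]
opening: 0.0931
gripper_force: 0.0
```

```bash
python3 go.py 0.4965 0.2238 0.033
```

```text
t 3.45 p [0.4967 0.224  0.034 ] yaw -3.79 tilt [ 0.002  0.001 -1.   ] F [ 0.1 -0.6  0.6] open 0.0931 gf 0.0 -> shift [-0.0002  0.0002  0.001 ] turn 0.21
```

servo_tool(plan="0 0 0 0; 0 0 0 0; 0 0 0 0; 0 0 0 0; 0 0 0 0; 0 0 0 0; 0 0 0 0; 0 0 0 0; 0 0 0 0; 0 0 0 0", grip=1, grip_force=30)

```text
t: 4.28
tool_pos: [0.4959, 0.2238, 0.0328]
orientation: [-3.14, 0.104, -0.0]
force: [-1.4, -0.8, 3.1]
opening: 0.0591
gripper_force: 30.0
```

Gripped at 59 mm. Lifting to z 0.33.

servo_tool(plan="0 0 -0.01 0; 0 0 -0.03 0; 0 0 -0.06 0; 0 0 -0.095 0; 0 0 -0.13 0; 0 0 -0.165 0; 0 0 -0.20 0; 0 0 -0.235 0; 0 0 -0.265 0; 0 0 -0.285 0; 0 0 -0.295 0; 0 0 -0.297 0")

```text
t: 5.28
tool_pos: [0.4965, 0.2239, 0.3324]
orientation: [-3.138, 0.104, -0.006]
force: [0.9, 0.0, -1.6]
opening: 0.0594
gripper_force: 30.0
```

```bash
python3 go.py 0.5756 -0.109 0.33
```

```text
t 5.28 p [0.4965 0.2239 0.3324] yaw -3.79 tilt [ 0.004  0.001 -1.   ] F [ 0.9  0.  -1.6] open 0.0594 gf 30.0 -> shift [0.1009 0.327  0.0022] turn 0.21
```

servo_tool(plan="0.005 0.015 0 0; 0.013 0.042 0 0; 0.024 0.078 0 0; 0.035 0.114 0 0; 0.046 0.15 0 0; 0.057 0.186 0 0; 0.068 0.222 0 0; 0.079 0.258 0 0; 0.09 0.29 0 0; 0.097 0.313 0 0; 0.1 0.325 0 0; 0.101 0.327 0 0")

```text
t: 6.28
tool_pos: [0.5743, -0.1113, 0.3272]
orientation: [-3.139, 0.108, 0.006]
force: [0.4, -0.3, -1.1]
opening: 0.0591
gripper_force: 30.0
```

servo_tool(plan="0 0 0 0; 0 0 0 0; 0 0 0 0")

```text
t: 6.53
tool_pos: [0.5749, -0.1076, 0.3295]
orientation: [-3.139, 0.101, 0.0]
force: [0.4, -0.2, -1.3]
opening: 0.0593
gripper_force: 30.0
```

```bash
python3 - <<'E'
from plant import status, eyes
from scipy.spatial.transform import Rotation as R
from h import *
from go import go
import pickle
go([.5756,-.109,.2])
s=status.read_state(); c=eyes.read_camera("wrist"); im=c["image"].copy()
T=np.eye(4);T[:3,:3]=R.from_rotvec(s["orientation"]).as_matrix();T[:3,3]=s["tool_pos"]
c["world_from_camera"]=T@np.array(c["hand_eye"]); pickle.dump(c,open("w2.pkl","wb"))
p=(.64547,-.11383,-.0702)
def W(l):
    c_,s_=np.cos(p[2]),np.sin(p[2]); l=np.array(l)/1e3
    return [p[0]+c_*l[0]-s_*l[1],p[1]+s_*l[0]+c_*l[1],l[2]]
for l in ((-12,72,168),(-12,-72,168),(12,100,351),(12,-100,351),(-125,72,225),(-125,-72,225),(-45,100,125),(-45,-100,125),(63,72,223),(63,-72,223)):
    q=proj(c,W(l)); print(l,q.round(0)); cv2.drawMarker(im,tuple(int(a) for a in q),(255,0,255),0,12,1)
cv2.imwrite("pics/w2.png",im)
E
```

```text
t 6.53 p [ 0.5749 -0.1076  0.3295] yaw -3.69 tilt [-0.  0. -1.] F [ 0.4 -0.2 -1.3] open 0.0593 gf 30.0 -> shift [0.0009 0.0014 0.1295] turn 0.31
(-12, 72, 168) [202. 140.]
(-12, -72, 168) [359. 141.]
(12, 100, 351) [ 8. 82.]
(12, -100, 351) [560.  86.]
(-125, 72, 225) [193. 281.]
(-125, -72, 225) [366. 282.]
(-45, 100, 125) [186. 171.]
(-45, -100, 125) [374. 172.]
(63, 72, 223) [179.  32.]
(63, -72, 223) [385.  33.]
```

View pics/w2.png

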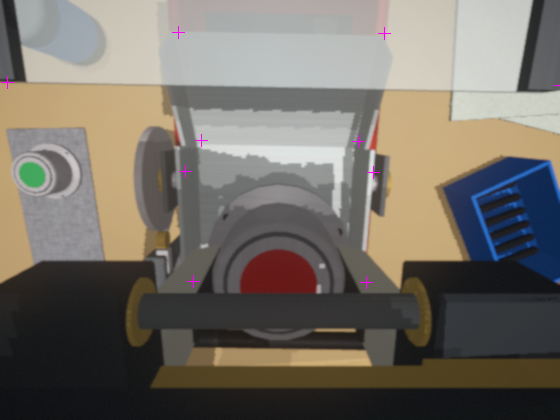

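The cap hangs upright over the bucket. The floor edges at columns 203/358 match the prediction, and the floor/spout fold at row ~148 suggests the bucket is about 4 mm nearer. Lowering now.

servo_tool(plan="-0.001 0.001 0.01 0; -0.001 0.001 0.03 0; -0.001 0.001 0.055 0; -0.001 0.001 0.08 0; -0.001 0.001 0.1 0; -0.001 0.001 0.112 0; -0.001 0.001 0.119 0; -0.001 0.001 0.123 0; -0.001 0.001 0.126 0; -0.001 0.001 0.129 0; -0.001 0.001 0.129 0; -0.001 0.001 0.129 0")

```text
t: 7.58
tool_pos: [0.5743, -0.1103, 0.2015]
orientation: [3.14, -0.104, 0.002]
force: [-0.1, -0.1, -0.6]
opening: 0.0591
gripper_force: 30.0
```

```bash
python3 go.py 0.574 -0.109 0.1975
```

```text
t 7.58 p [ 0.5743 -0.1103  0.2015] yaw -3.79 tilt [ 0.001 -0.    -1.   ] F [-0.1 -0.1 -0.6] open 0.0591 gf 30.0 -> shift [-0.0004 -0.0013  0.004 ] turn 0.21
```

servo_tool(plan="0 0 0.001 0; 0 0 0.002 0; 0 0 0.003 0; 0 0 0.004 0; 0 0 0.004 0; 0 0 0.004 0")

```text
t: 8.08
tool_pos: [0.574, -0.1102, 0.1968]
orientation: [3.14, -0.104, 0.0]
force: [-0.1, -1.2, 0.8]
opening: 0.0586
gripper_force: 30.0
```

servo_tool(plan="0 0 0 0; 0 0 0 0; 0 0 0 0; 0 0 0 0; 0 0 0 0; 0 0 0 0; 0 0 0 0; 0 0 0 0", grip=-0.6)

```text
t: 8.75
tool_pos: [0.5739, -0.1102, 0.1966]
orientation: [-3.14, 0.104, 0.0]
force: [1.4, 0.3, 1.1]
opening: 0.0748
gripper_force: 0.0
```

Released. Rising clear, then looking at the bar and arms.

servo_tool(plan="0 0 -0.005 0; 0 0 -0.015 0; 0 0 -0.035 0; 0 0 -0.065 0; 0 0 -0.1 0; 0 0 -0.135 0; 0 0 -0.17 0; 0 0 -0.2 0; -0.02 -0.02 -0.22 0; -0.05 -0.05 -0.23 0; -0.085 -0.075 -0.23 0; -0.12 -0.09 -0.23 0")

```text
t: 9.75
tool_pos: [0.4594, -0.011, 0.4285]
orientation: [-3.14, 0.103, -0.005]
force: [0.0, 1.0, 0.6]
opening: 0.0745
gripper_force: 0.0
```

servo_tool(plan="-0.035 0 0 0; -0.055 0 0 0; -0.06 0 0 0; -0.06 0 0 0; -0.06 0 0 0", grip=1)

```text
t: 10.17
tool_pos: [0.4007, -0.0086, 0.4274]
orientation: [3.14, -0.104, 0.003]
force: [0.8, 1.0, 0.1]
opening: 0.0455
gripper_force: 0.0
```

```bash
python3 - <<'E'
from plant import status, eyes
from scipy.spatial.transform import Rotation as R
from h import *
from go import go
import pickle
go([.49,-.18,.3])
s=status.read_state(); c=eyes.read_camera("wrist")
T=np.eye(4);T[:3,:3]=R.from_rotvec(s["orientation"]).as_matrix();T[:3,3]=s["tool_pos"]
c["world_from_camera"]=T@np.array(c["hand_eye"]); pickle.dump(c,open("w3.pkl","wb"))
sd=eyes.read_camera("side"); pickle.dump(sd,open("s3.pkl","wb"))
cv2.imwrite("pics/w3.png",c["image"])
x0,y0,x1,y1=245,160,345,260
cv2.imwrite("pics/s3.png",cv2.resize(sd["image"][y0:y1,x0:x1],None,fx=6,fy=6,interpolation=cv2.INTER_CUBIC))
E
```

```text
t 10.17 p [ 0.4007 -0.0086  0.4274] yaw -3.8 tilt [ 0.002 -0.    -1.   ] F [0.8 1.  0.1] open 0.0455 gf 0.0 -> shift [0.1002 0.165  0.1276] turn 0.2
```

View pics/w3.png

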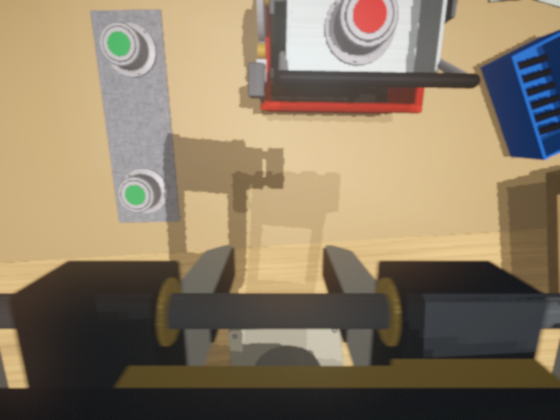

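View pics/s3.png

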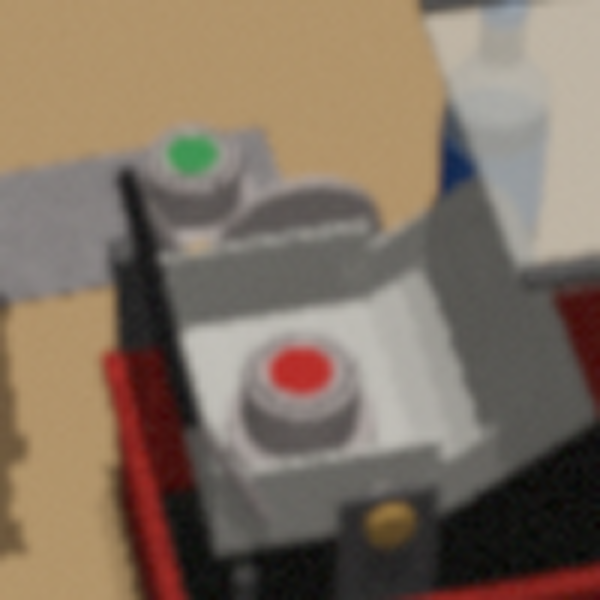

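The cap stands in the bucket. The bar runs from (277,79) to (478,81) in the wrist picture, with a grey strut from its -y end to the bucket's side wall. Now to compute the bar position and strut direction.

```bash
python3 - <<'E'
from h import *; import pickle
w=pickle.load(open("w3.pkl","rb")); s=pickle.load(open("s3.pkl","rb"))
p=(.64547,-.11383,-.0702); R2=np.array([[np.cos(p[2]),-np.sin(p[2])],[np.sin(p[2]),np.cos(p[2])]])
def loc(P): return np.r_[R2.T@(np.array(P[:2])-p[:2])*1e3+[45,0],P[2]*1e3-190].round(1)
print("bar ends (pivot frame)",loc(atz(w,277,79,.283)),loc(atz(w,478,81,.283)))
print("near rim",loc(atz(w,262,107,.125)),loc(atz(w,422,107,.125)), "cap",loc(atz(w,369,13,.211)), "wrist green",[atz(w,u,v,.047).round(4) for u,v in((119,43),(135,194))])
def ply(c,u,v,y):
    o,d=ray(c,u,v); n=np.r_[R2[:,1],0]; k=(np.dot(n,np.r_[p[:2],0])+y/1e3-n@o)/(n@d); return loc(o+k*d)
for y in (-75,-80):
    print(y,"strut low",ply(s,245+266/6,160+528/6,y),"strut top",ply(s,245+200/6,160+430/6,y), "wrist", ply(w,440,62,y))
E
```

```text
bar ends (pivot frame) [-97.   89.4  93. ] [-97.8 -77.6  93. ]
near rim [-107.2  109.1  -65. ] [-106.4  -98.8  -65. ] cap [-24.7  -1.2  21. ] wrist green [array([0.6098, 0.2099, 0.047 ]), array([0.3872, 0.2243, 0.047 ])]
-75 strut low [-58.1 -75.  -10.5] strut top [-90.3 -75.   74. ] wrist [-70. -75.  25.]
-80 strut low [-59.3 -80.   -3.8] strut top [-91.3 -80.   80.2] wrist [-67.8 -80.   14. ]
```

```bash
python3 go.py 0.4659 -0.1688 0.285
```

```text
t 10.27 p [ 0.401  -0.0087  0.4265] yaw -3.81 tilt [-0.  0. -1.] F [-0.5 -0.1  0.5] open 0.0376 gf 0.0 -> shift [0.0754 0.1554 0.1414] turn 0.19
```

servo_tool(plan="0.01 0.02 0.01 0; 0.02 0.045 0.02 0; 0.03 0.07 0.04 0; 0.04 0.095 0.065 0; 0.05 0.115 0.09 0; 0.06 0.135 0.11 0; 0.07 0.148 0.126 0; 0.075 0.155 0.136 0; 0.0755 0.1555 0.141 0; 0.0755 0.1555 0.141 0; 0.0755 0.1555 0.141 0; 0.0755 0.1555 0.141 0")

```text
t: 11.27
tool_pos: [0.4658, -0.1681, 0.2871]
orientation: [3.139, -0.102, 0.003]
force: [0.1, -0.1, 0.9]
opening: 0.0006
gripper_force: 0.0
```

```bash
python3 go.py 0.4659 -0.1688 0.285
```

```text
t 11.27 p [ 0.4658 -0.1681  0.2871] yaw -3.74 tilt [ 0.002 -0.001 -1.   ] F [ 0.1 -0.1  0.9] open 0.0006 gf 0.0 -> shift [0.0002 0.0007 0.0021] turn 0.26
```

servo_tool(plan="0.006 0 0 0; 0.012 0 0.001 0; 0.018 0 0 0; 0.023 0 -0.002 0; 0.028 0 -0.006 0; 0.032 0 -0.009 0; 0.036 0 -0.012 0; 0.04 0 -0.015 0; 0.044 0 -0.018 0; 0.048 0 -0.02 0; 0.051 0 -0.022 0; 0.051 0 -0.022 0")

```text
t: 12.27
tool_pos: [0.5164, -0.1722, 0.3089]
orientation: [3.139, -0.104, -0.001]
force: [-5.7, -0.5, 4.7]
opening: 0.0008
gripper_force: 3.1
```

```bash
python3 go.py 0.516 -0.171 0.309
```

```text
t 12.27 p [ 0.5164 -0.1722  0.3089] yaw -3.79 tilt [-0.001 -0.001 -1.   ] F [-5.7 -0.5  4.7] open 0.0008 gf 3.1 -> shift [-0.0005 -0.0012 -0.0001] turn 0.21
```

servo_tool(plan="0.006 0 -0.0035 0; 0.012 0 -0.007 0; 0.018 0 -0.01 0; 0.024 0 -0.013 0; 0.03 0 -0.0155 0; 0.036 0 -0.018 0; 0.042 0 -0.02 0; 0.048 0 -0.0215 0; 0.055 0 -0.023 0; 0.062 0 -0.0245 0; 0.069 0 -0.0255 0; 0.075 0 -0.026 0")

```text
t: 13.27
tool_pos: [0.5918, -0.1768, 0.3337]
orientation: [-3.14, 0.103, -0.0]
force: [-4.2, 1.4, -2.5]
opening: 0.0005
gripper_force: 2.2
```

```bash
python3 go.py 0.591 -0.177 0.335
```

```text
t 13.27 p [ 0.5918 -0.1768  0.3337] yaw -3.77 tilt [ 0.  0. -1.] F [-4.2  1.4 -2.5] open 0.0005 gf 2.2 -> shift [-0.0008  0.0002 -0.0013] turn 0.23
```

servo_tool(plan="0.005 0 0 0; 0.01 0 0 0; 0.015 0 0.0005 0; 0.02 0 0.001 0; 0.025 0 0.002 0; 0.029 0 0.003 0; 0.033 0 0.0045 0; 0.036 0 0.0065 0; 0.039 0 0.0085 0; 0.041 0 0.011 0; 0.042 0 0.014 0; 0.042 0 0.017 0")

```text
t: 14.27
tool_pos: [0.6346, -0.1796, 0.319]
orientation: [3.139, -0.103, 0.008]
force: [-1.1, 3.1, 9.1]
opening: 0.0003
gripper_force: 3.6
```

```bash
python3 - <<'E'
from go import go; from plant import eyes; import cv2
go([.6338,-.1796,.30])
c=eyes.read_camera("side")["image"]; cv2.imwrite("pics/s4.png",cv2.resize(c[120:280,230:390],None,fx=3.7,fy=3.7,interpolation=cv2.INTER_CUBIC))
E
```

```text
t 14.27 p [ 0.6346 -0.1796  0.319 ] yaw -3.76 tilt [ 0.005 -0.001 -1.   ] F [-1.1  3.1  9.1] open 0.0003 gf 3.6 -> shift [-0.0009  0.      0.019 ] turn 0.24
```

View pics/s4.png

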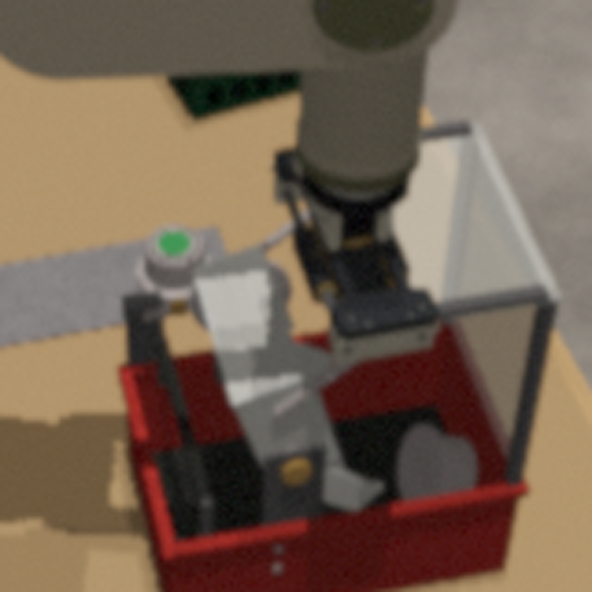

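The bucket is well tipped and the cap lies in the box at (435,465). Pressing the strut on down to the stop.

servo_tool(plan="0 0 0.0015 0; 0 0 0.003 0; 0 0 0.0045 0; 0 0 0.006 0; 0 0 0.0075 0; 0 0 0.009 0; 0 0 0.0105 0; 0 0 0.012 0; 0 0 0.012 0; 0 0 0.012 0")

```text
t: 15.15
tool_pos: [0.6346, -0.1793, 0.3073]
orientation: [3.139, -0.102, 0.009]
force: [-0.7, 2.4, 7.9]
opening: 0.0004
gripper_force: 3.8
```

servo_tool(plan="0 0 0.001 0; 0 0 0.002 0; 0 0 0.003 0; 0 0 0.004 0; 0 0 0.004 0; 0 0 0.004 0")

```text
t: 15.65
tool_pos: [0.6348, -0.1792, 0.3037]
orientation: [3.139, -0.102, 0.01]
force: [0.4, 3.8, 9.6]
opening: 0.0005
gripper_force: 4.2
```

servo_tool(plan="0 0 0.001 0; 0 0 0.002 0; 0 0 0.003 0; 0 0 0.004 0; 0 0 0.004 0; 0 0 0.004 0")

```text
t: 16.15
tool_pos: [0.6352, -0.1791, 0.3002]
orientation: [3.139, -0.102, 0.012]
force: [0.8, 3.4, 11.0]
opening: 0.0001
gripper_force: 4.7
```

servo_tool(plan="0 0 0.001 0; 0 0 0.002 0; 0 0 0.002 0; 0 0 0.002 0; 0 0 0.002 0")

```text
t: 16.57
tool_pos: [0.6352, -0.179, 0.2982]
orientation: [3.139, -0.102, 0.012]
force: [0.4, 3.9, 11.3]
opening: 0.0001
gripper_force: 4.9
```

servo_tool(plan="0 0 0.001 0; 0 0 0.002 0; 0 0 0.003 0; 0 0 0.003 0; 0 0 0.003 0")

```text
t: 16.98
tool_pos: [0.6355, -0.179, 0.2955]
orientation: [3.139, -0.102, 0.013]
force: [1.0, 4.3, 11.3]
opening: 0.0004
gripper_force: 5.3
```

```bash
python3 - <<'E'
from go import go; from plant import eyes; import cv2
go([.6338,-.1796,.29])
c=eyes.read_camera("side")["image"]; cv2.imwrite("pics/s5.png",cv2.resize(c[180:260,270:370],None,fx=7,fy=7,interpolation=cv2.INTER_CUBIC))
E
```

```text
t 16.98 p [ 0.6355 -0.179   0.2955] yaw -3.71 tilt [ 0.008 -0.001 -1.   ] F [ 1.   4.3 11.3] open 0.0004 gf 5.3 -> shift [-0.0017  0.0007  0.0055] turn 0.29
```

View pics/s5.png

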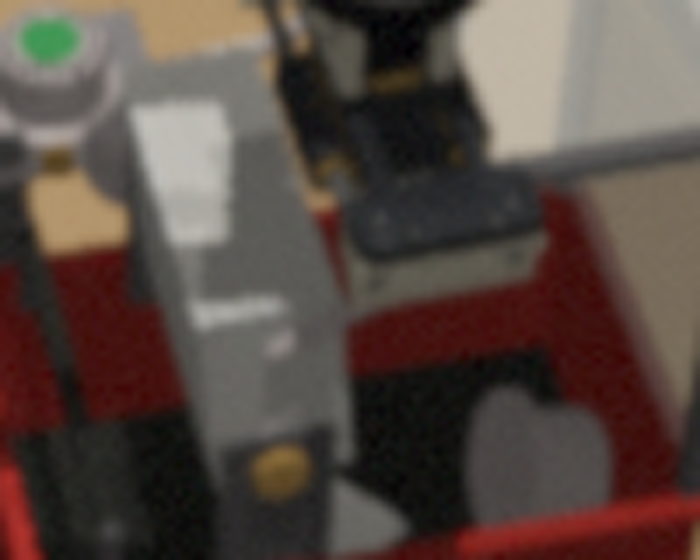

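servo_tool(plan="0 0 0.001 0; 0 0 0.002 0; 0 0 0.002 0; 0 0 0.002 0")

```text
t: 17.37
tool_pos: [0.6357, -0.1789, 0.2938]
orientation: [3.139, -0.101, 0.014]
force: [2.2, 4.7, 12.5]
opening: 0.0006
gripper_force: 5.6
```

servo_tool(plan="0 0 0.001 0; 0 0 0.002 0; 0 0 0.002 0; 0 0 0.002 0")

```text
t: 17.7
tool_pos: [0.636, -0.179, 0.2934]
orientation: [3.139, -0.101, 0.017]
force: [0.3, 5.3, 18.0]
opening: 0.0004
gripper_force: 8.0
```

The force jumped while the tool moved only 0.4 mm, so the stop is reached. I'll confirm with 1 mm more and hold briefly.

servo_tool(plan="0 0 0.0005 0; 0 0 0.001 0; 0 0 0.001 0; 0 0 0.001 0; 0 0 0.001 0")

```text
t: 18.12
tool_pos: [0.6362, -0.1791, 0.2932]
orientation: [3.138, -0.101, 0.019]
force: [-0.8, 6.3, 21.4]
opening: 0.0003
gripper_force: 9.3
```

servo_tool(plan="-0.002 0 -0.02 0; -0.004 0 -0.055 0; -0.006 0 -0.09 0; -0.008 0 -0.12 0; -0.01 0 -0.14 0; -0.02 0 -0.15 0; -0.04 0 -0.15 0; -0.07 0 -0.15 0; -0.10 0 -0.15 0; -0.13 0 -0.15 0; -0.16 0 -0.15 0; -0.18 0 -0.15 0")

```text
t: 19.12
tool_pos: [0.4512, -0.1675, 0.436]
orientation: [3.14, -0.104, 0.001]
force: [-0.2, -0.5, -0.3]
opening: 0.0002
gripper_force: 0.0
```

servo_tool(plan="-0.03 0 0 0; -0.06 0 0 0; -0.08 0 0 0; -0.09 0 0 0; -0.09 0 0 0; -0.09 0 0 0; -0.09 0 0 0; -0.09 0 0 0; -0.09 0 0 0; -0.09 0 0 0; -0.09 0 0 0; -0.09 0 0 0")

```text
t: 20.12
tool_pos: [0.3638, -0.1619, 0.4365]
orientation: [-3.14, 0.103, 0.001]
force: [-0.4, 0.2, -0.2]
opening: 0.0002
gripper_force: 0.0
```

servo_tool(plan="0 0 0 0; 0 0 0 0; 0 0 0 0; 0 0 0 0; 0 0 0 0; 0 0 0 0; 0 0 0 0; 0 0 0 0; 0 0 0 0; 0 0 0 0; 0 0 0 0; 0 0 0 0")

```text
t: 21.12
tool_pos: [0.3635, -0.1619, 0.4366]
orientation: [3.14, -0.104, -0.0]
force: [0.3, 0.1, -0.5]
opening: 0.0004
gripper_force: 0.0
```

```bash
python3 - <<'E'
from go import go; from plant import eyes,status; import cv2, numpy as np, pickle
from scipy.spatial.transform import Rotation as R
from h import *
go([.6338,-.1796,.29])
S=eyes.read_camera("side"); t=eyes.read_camera("top")["image"]
a=cv2.resize(S["image"][150:290,180:390],None,fx=3.8,fy=3.8,interpolation=cv2.INTER_CUBIC)[:, :500*2]
cv2.imwrite("pics/s6.png",a); print(a.shape); cv2.imwrite("pics/t6.png",t)
s3=pickle.load(open("s3.pkl","rb"))["image"]
# compare bar / bucket rim region with the home picture, away from the cap
D=cv2.absdiff(S["image"],s3).max(2); print("bar region diff",D[185:245,262:280].mean().round(1),"rim diff",D[195:215,275:325].mean().round(1))
d=pickle.load(open("c0.pkl","rb"))
for hue in (65,):
    print(blobs(S["image"],hue,(200,175,292,215)))
print(blobs(t,65,(155,175,205,290)))
E
```

```text
t 21.12 p [ 0.3635 -0.1619  0.4366] yaw -3.79 tilt [-0. -0. -1.] F [ 0.3  0.1 -0.5] open 0.0004 gf 0.0 -> shift [ 2.709e-01 -2.000e-04  1.466e-01] turn 0.21
(532, 798, 3)
bar region diff 3.8 rim diff 3.8
[(np.int32(22), array([276.5       , 185.36363636]))]
[(np.int32(57), array([179.31578947, 194.77192982])), (np.int32(59), array([172.52542373, 265.06779661]))]
```

View pics/s6.png

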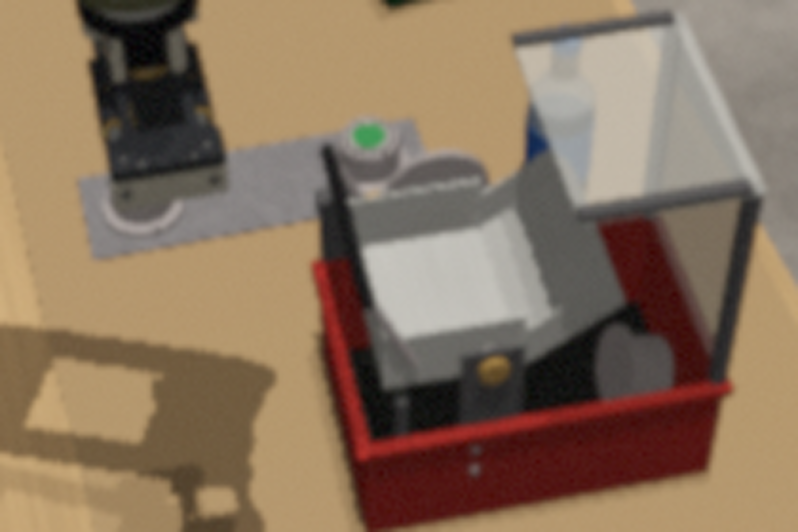

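The bucket is empty and home, with the bar matching its initial picture. The cap lies in the box at (635,362), and the good caps haven't moved. Handing in.

```bash
python3 -c "
from plant import robot; print(robot.close_job())"
```

```text
the job is handed in; nothing more can be done
None
```

The red-sticker cap is in the reject box; I pushed the bucket to its stop and it swung back home to its latched position. The good caps haven't moved, the bottle and blue bin weren't touched, and I handed the job in at about 21 s of the 59 s allowed.

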